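# Rinse the dial thermometer and zero its peak pointer

### The job

Lift the dial thermometer out of its black stand by its white housing, dip the tip of its probe into the steel rinse cup, at least halfway down, and lower it back into the stand without dropping it in. Once it is seated and let go, take the orange knob on its top and turn it clockwise until the red peak pointer is fully home at the green zero stop. Keep the thermometer roughly upright throughout, and leave the cup and everything else on the bench standing where they are.

Things in the scene. Friction and masses are not known exactly. Their poses are not given: they have to be found in the camera images.
- thermometer: Dial thermometer: white box housing, 70 (x) x 54 (y) x 36 (z) mm, about 0.25 kg, thin blue band, 8 mm steel probe 90 mm straight down from its underside. Origin: centre of the housing's underside; z up. Dial (52 mm across) on the top face with the orange knob in its middle (knob top 64 mm above the origin). Grip the box across its 54 mm width (y); these sides overhang the stand by 4 mm.
- probe_tip (a point): Tip of the probe, 90 mm below the thermometer's origin.
- peak_knob (a joint): Angle of the orange knob and its red pointer, rad: 0 = home at the fixed green zero stop, pointing along the thermometer's +x; grows counter-clockwise seen from above, to 3.4. Reset by turning clockwise. Stiff (about 0.03 N m), stays where left. Starts at 1.8 to 2.5: more than one grasp can turn, so let go and take it again.
- knob_grip (a point): Point on the knob's vertical axis at which to pinch it, 56 mm above the thermometer's origin. The grip is a bar 30 mm long, 10 mm wide, reaching from 14 mm below to 8 mm above this point; the dial face is 20 mm below it. The bar lies along the pointer; this point's x axis is the pointer's direction.
- stand_seat (a point): Black stand, fixed: plate 94 (x) x 46 (y) mm, top 100 mm above the bench, on end legs over a base 125 x 90 mm. Point: centre of the plate's top, on the axis of its 19 mm through hole; the seated thermometer's origin lies here. End walls, 14 mm high at x = +-39 to 47 mm, keep the housing from turning (4 mm play each end; either way round fits); y sides open.
- rinse_cup: Steel rinse cup, loose, 0.28 kg: 80 mm tall, 74 mm across at the rim, 66 mm at the foot, wall 3 mm, floor 5 mm thick. Origin: centre of its underside.
- cup_mouth (a point): Centre of the cup's mouth, at rim height, 80 mm above its underside.
- dropper: Bystander: small amber dropper bottle with black cap, 32 mm across, 70 mm tall. Origin: centre of its underside.
- marker: Bystander: blue marker pen with black cap lying flat, 125 x 15 x 15 mm. Origin: centre of its underside.
- slide_box: Bystander: flat blue and white slide box, 90 x 170 x 34 mm. Origin: centre of its underside.
- pen_cup: Bystander: grey cup, 72 mm across and 90 mm tall, with coloured pens standing to 140 mm. Origin: centre of its underside.
- stain_jar: Bystander: green glass jar with white lid, 60 mm across, 85 mm tall. Origin: centre of its underside.
- meter: Bystander: white hand-held meter with a black screen lying flat, 110 x 62 x 31 mm. Origin: centre of its underside.
- tube_rack: Bystander: open orange box of capped tubes, 120 x 70 x 50 mm, tubes to 76 mm. Origin: centre of its underside.

How it is judged:
On the way, in this order (a step that is already met when the one before it is completed fails the run):
1. The probe tip is inside the rinse cup, at least about halfway down (within 45 mm of its underside) (horizontal distance between probe_tip and cup_mouth below 0.034 m and z of probe_tip in the frame of rinse_cup between 0 and 0.045 m), for 0.1 s.
2. The thermometer is lowered into the stand while still held (within 12 mm of seated) (horizontal distance between thermometer and stand_seat below 0.012 m and z of thermometer in the frame of stand_seat below 0.012 m and contact force between the fingers and thermometer above 0.3 N), for 0.05 s.
3. The thermometer is seated in the stand and let go, its pointer not yet reset (horizontal distance between thermometer and stand_seat below 0.01 m and z of thermometer in the frame of stand_seat below 0.005 m and angle between thermometer's own z axis and vertical below 0.08 rad and contact force between the fingers and thermometer below 0.1 N and value of joint peak_knob above 0.5 rad), for 0.1 s.
4. The knob is turned back to its zero stop (within 0.08 rad) with the thermometer in its stand (value of joint peak_knob below 0.08 rad and horizontal distance between thermometer and stand_seat below 0.012 m and z of thermometer in the frame of stand_seat below 0.012 m), for 0.1 s.
At the end, for the whole second after the job is handed in: The knob is within 0.08 rad of its zero stop; the thermometer is seated in its stand (origin within 10 mm of the seat point horizontally, no more than 5 mm above it, tilted under 0.08 rad), at rest; the rinse cup stands upright (under 0.1 rad) within 30 mm of where it was (value of joint peak_knob below 0.08 rad and horizontal distance between thermometer and stand_seat below 0.01 m and z of thermometer in the frame of stand_seat below 0.005 m and angle between thermometer's own z axis and vertical below 0.08 rad and linear speed of thermometer below 0.02 m/s and angle between rinse_cup's own z axis and vertical below 0.1 rad and distance of rinse_cup from where it was at the start of the episode below 0.03 m); the robot touches nothing.
It fails at once if The thermometer is tipped over (more than 0.8 rad) (angle between thermometer's own z axis and vertical above 0.8 rad).
It fails at once if The rinse cup is knocked over or pushed more than 30 mm (angle between rinse_cup's own z axis and vertical above 0.4 rad or distance of rinse_cup from where it was at the start of the episode above 0.03 m).
It fails at once if A bystander is pushed more than 30 mm or knocked over (distance of any of dropper, marker, slide_box, pen_cup, stain_jar, meter, tube_rack from where it was at the start of the episode above 0.03 m or angle between any of dropper, marker, slide_box, pen_cup, stain_jar, meter, tube_rack's own z axis and vertical above 0.5 rad).
It also fails if it takes over 72 s, if anything falls off the work surface, if the arm or the gripper's body presses on something with over 40 N, if the wrist force passes 120 N, or if a joint passes its speed limit or range.

### The arm

A 6-joint arm with a two-finger parallel gripper is mounted at the origin on the work surface. World frame = base frame: x ahead of the robot, y to its left, z up, the work surface at z = 0. Lengths are in m, angles in rad, forces in N, time in s.
With the tool pointing down it reaches from about 0.3 to 0.95 m from the base axis. Payload 3.1 kg.
Tool frame: the origin (TCP) lies at the very end of the fingers, on their centre line; the grasp point (between the pads) lies 19 mm behind it; z points along the fingers, y is the line along which they close (so a half turn about z gives the same grasp; the last joint's range is limited). The gripper opens to 85 mm and grips with 20 to 120 N. Pads are 22 mm wide; open, the fingers measure 114 mm over their backs; the gripper's body (76 mm by 85 mm) begins 54 mm behind the grasp point. The pads swing forward as they close: fully open they stand 13 mm farther back than shut.
Start: joints at [1.216, 0.308, 1.634, -0, 1.2, -0.07], TCP at [0.176, 0.6, 0.231] pointing down, gripper open.
Joint ranges: [-3.06, 3.06], [-0.79, 1.96], [0.05, 2.63], [-1.19, 4.34], [0.05, 2.64], [-2.94, 2.94]. Speed limits (rad/s): [2.79, 2.79, 3.14, 3.14, 3.14, 3.14].

### API

Orientations are given as a 3x3 rotation matrix whose columns are the frame's x, y, z axes.
In Python, from cell import bot gives the robot as it stands.
- The arm moves only by the shell command python3 -m creep 'ROWS' [FORCE]. ROWS is JSON, a list of rows, each a list of 3 entries, a list of its own where there are three numbers: the finger opening in m, from 0 to 0.0854, then the shift along the world's x, y, z in m, then the turn, a rotation vector about the world's x, y, z in rad. A call has 1 to 5 rows; each row is the pose to reach, as a shift and turn from the pose commanded when the call began; what a row does not reach only later rows make up. A row lasts 1/12 s, in which the tool goes at most 41.7 mm and 7.16 degrees, less where a joint would pass 70% of its speed; a pose out of reach is approached as far as the arm can. A call with a gripper value outside its range is refused whole. The fingers move at their own pace and stop on an object; FORCE is the grip in N (left out, the last holds). Time passes only in rows, so rows that repeat a pose let the fingers close. It gives the time, the measured TCP pose, the force, the opening and the grip force at its end, in the units of the state.
- bot.state(): the state, without advancing time (a new reading comes with each control period).
- bot.grab_frame(name): name is "scene" or "top" or "wrist"; returns the picture (400x640x3 uint8, blue, green, red); there is no depth.
- bot.camera_info(name): a dict with "fx", "fy", "cx", "cy" (pixels), "origin" and "orientation" of the camera in the world. Camera axes: x right, y up, looking along -z (the intrinsics and any distortion apply to the point x, -y, -z); pixel columns grow to the right and rows downward; lengths in m; the calibration is good to about 2 mm. A picture is of the moment at which its call begins: read the wrist's pose just before it. camera_info takes no time and is no camera call; for the wrist camera it gives the pose at the moment of the call.
- bot.finish_job(): hands the job in; it is judged then, once.
The state is a dict: "clock": time; "joints": joint angles; "dq": joint speeds; "tau": joint torques, N m; "ee_pos": TCP position; "orientation": TCP orientation; "ft_force": force on the tool from outside, world axes, zero at the start; "moment": the same for the moment, N m; "width": finger opening in m; "gripper_force": force on a finger pad.
Only numpy, scipy, OpenCV 4.12 (cv2) and the standard library are available. Lean on these libraries where they do the work, as an engineer would, in place of code of your own. Each camera call takes 0.05 s, during which the arm holds its last target. There are 200 camera calls.

## Working session

There is one attempt and no reset: what is moved stays moved. The work goes in short steps, Python scripts to look and compute and a shell command to move; the robot and the scene stay as the last step left them, time stands still between calls to the robot, and variables do not carry over. Pictures are saved under pics/ and viewed, at most 10 in all, crops included, and the job is handed in when it is done.

```bash
ls; mkdir -p pics; cat > h.py <<'E'
import numpy as np, cv2
from cell import bot
def ray(ci,u,v):
    d=np.array([(u-ci['cx'])/ci['fx'],-(v-ci['cy'])/ci['fy'],-1.])
    return np.array(ci['origin']),np.array(ci['orientation'])@d
def atz(ci,u,v,z):
    o,d=ray(ci,u,v); return (o+d*(z-o[2])/d[2]).round(4)
def proj(ci,p):
    c=np.array(ci['orientation']).T@(np.array(p)-np.array(ci['origin']))
    return (ci['cx']+ci['fx']*c[0]/-c[2],ci['cy']-ci['fy']*c[1]/-c[2])
E
python3 - <<'E'
from h import *
for n in ['top','scene']:
    cv2.imwrite(f'pics/{n}0.png',bot.grab_frame(n)); print(bot.camera_info(n))
print(bot.state())
E
```

```text
pics
{'fx': 454.30073613089564, 'fy': 454.30073613089564, 'cx': 322.278128285729, 'cy': 200.3307377330406, 'origin': array([0.35954206, 0.02211348, 1.50384745]), 'orientation': array([[-1.68763175e-03,  9.85936342e-01, -1.67112781e-01],
       [-9.99918987e-01,  4.44584343e-04,  1.27209115e-02],
       [ 1.26163046e-02,  1.67120710e-01,  9.85855718e-01]])}
{'fx': 471.4553587481249, 'fy': 471.4553587481249, 'cx': 317.91974504737783, 'cy': 202.56156704231822, 'origin': array([1.38537017, 0.65543708, 0.8735937 ]), 'orientation': array([[-0.62476842, -0.47514322,  0.61959934],
       [ 0.78056379, -0.36013755,  0.51090225],
       [-0.01961075,  0.80283241,  0.59588216]])}
{'clock': 0.1, 'joints': array([ 1.21627926e+00,  3.08954629e-01,  1.63505598e+00,  2.99739373e-05,
        1.19971521e+00, -6.97018521e-02]), 'dq': array([ 8.95419213e-04, -5.58634982e-05, -4.07333099e-03, -1.52185885e-03,
       -3.11274458e-04,  2.08925247e-03]), 'tau': array([-2.91346387e-04, -4.16407621e+01, -2.77647293e+01, -5.41941915e-06,
        4.05332903e-03,  7.69467562e-06]), 'ee_pos': array([0.17537032, 0.59911028, 0.23014063]), 'orientation': array([[-9.59710460e-01,  2.80989760e-01, -7.66697086e-04],
       [ 2.80990751e-01,  9.59708411e-01, -1.99081244e-03],
       [ 1.76407734e-04, -2.12603831e-03, -9.99997724e-01]]), 'ft_force': array([ 0.29687886, -0.67644978,  0.80213264]), 'moment': array([ 0.03838076, -0.01364484,  0.00404032]), 'gripper_force': 0.0, 'width': 0.0855090426973873}
```

View pics/top0.png

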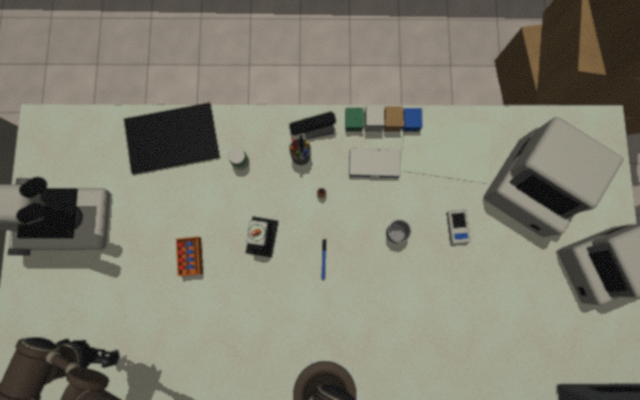

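View pics/scene0.png

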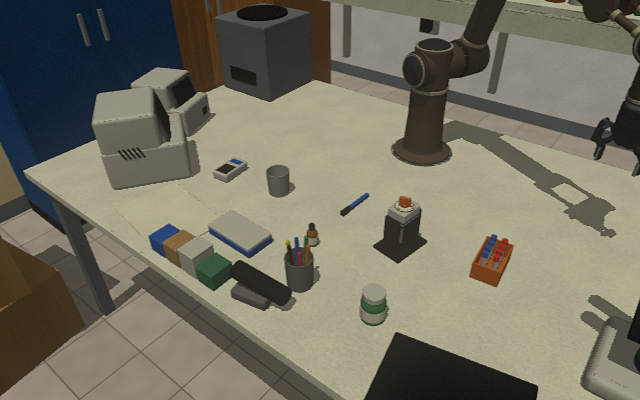

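The top view shows the thermometer at about (258,233), the cup mouth at about (398,230), the dropper at (321,194) and the marker at (324,259). The scene view agrees: thermometer (402,210), cup (278,180). Next I'll enlarge both in the top view.

```bash
python3 - <<'E'
from h import *
im=cv2.imread('pics/top0.png')
a=cv2.resize(im[205:265,232:292],(400,400),interpolation=cv2.INTER_CUBIC)
b=cv2.resize(im[205:265,368:428],(400,400),interpolation=cv2.INTER_CUBIC)
cv2.imwrite('pics/crop1.png',np.hstack([a,b]))
ci=bot.camera_info('top')
print('therm',atz(ci,258,232,.136),'cup rim',atz(ci,398,230,.08),'marker',atz(ci,324,259,.01),'dropper',atz(ci,321,194,.07))
print(bot.camera_info('wrist'))
E
```

```text
therm [0.4945 0.1983 0.136 ] cup rim [ 0.5062 -0.2347  0.08  ] marker [ 0.4185 -0.0025  0.01  ] dropper [0.6232 0.0077 0.07  ]
{'fx': 341.1275212103863, 'fy': 341.1275212103863, 'cx': 321.41697488369454, 'cy': 193.62579202954655, 'origin': array([0.10169227, 0.61979257, 0.37373475]), 'orientation': array([[ 0.28030396, -0.91619841, -0.28637418],
       [ 0.95990861,  0.26683338,  0.08588018],
       [-0.0022691 , -0.2989656 ,  0.95426119]])}
```

View pics/crop1.png

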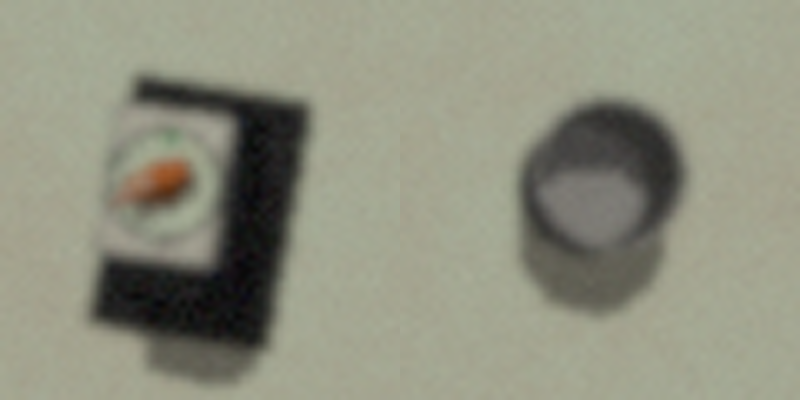

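Enlarged, the housing centre is at full-image (257.5,232.8) and the rim centre at (398.8,231.2). The green stop is on the +x side, so the yaw is about -10.6°, and the knob points to about 122° (2.1 rad), inside the stated range. Moving above the thermometer for a closer look.

```bash
R=1
python3 -m creep '[[0.085,[0.04,-0.05,0.01],[0,0,0.05]],[0.085,[0.06,-0.075,0.02],[0,0,0.1]],[0.085,[0.08,-0.1,0.02],[0,0,0.1]],[0.085,[0.1,-0.125,0.02],[0,0,0.1]],[0.085,[0.12,-0.15,0.02],[0,0,0.1]]]'
python3 -m creep '[[0.085,[0.025,-0.03,0],[0,0,0]],[0.085,[0.05,-0.06,0],[0,0,0]],[0.085,[0.075,-0.09,0],[0,0,0]],[0.085,[0.1,-0.12,0],[0,0,0]],[0.085,[0.12,-0.15,0],[0,0,0]]]'
python3 -m creep '[[0.085,[0.02,-0.025,0],[0,0,0]],[0.085,[0.04,-0.05,0],[0,0,0]],[0.085,[0.06,-0.075,0],[0,0,0]],[0.085,[0.08,-0.1,0],[0,0,0]],[0.085,[0.08,-0.1,0],[0,0,0]]]'
python3 -m creep '[[0.085,[0,0,0],[0,0,0]],[0.085,[0,0,0],[0,0,0]]]'
python3 - <<'E'
from h import *
import json
ci=bot.camera_info('wrist'); s=bot.state(); im=bot.grab_frame('wrist')
cv2.imwrite('pics/w1.png',im); print(s['joints'],s['clock'])
json.dump({k:np.array(v).tolist() for k,v in ci.items()},open('w1.json','w'))
print(proj(ci,[.4945,.1983,.136]))
E
```

```text
clock: 0.52
ee_pos: [0.2966, 0.4478, 0.2512]
orientation: [[-0.983, 0.184, 0.0], [0.184, 0.983, -0.001], [-0.0, -0.0, -1.0]]
ft_force: [0.9, -0.1, -1.2]
width: 0.0854
gripper_force: 0.0
clock: 0.93
ee_pos: [0.4168, 0.298, 0.251]
orientation: [[-0.983, 0.184, 0.0], [0.184, 0.983, -0.0], [-0.0, -0.0, -1.0]]
ft_force: [0.4, 0.1, 0.1]
width: 0.0852
gripper_force: 0.0
clock: 1.35
ee_pos: [0.4986, 0.1956, 0.251]
orientation: [[-0.982, 0.188, 0.002], [0.188, 0.982, -0.003], [-0.002, -0.002, -1.0]]
ft_force: [0.5, -0.3, -0.5]
width: 0.0851
gripper_force: 0.0
clock: 1.52
ee_pos: [0.495, 0.1998, 0.2507]
orientation: [[-0.983, 0.185, -0.002], [0.185, 0.983, 0.0], [0.002, -0.0, -1.0]]
ft_force: [-0.4, 0.8, -0.8]
width: 0.0846
gripper_force: 0.0
[ 3.01709564e-01  1.14738209e-01  1.82735430e+00  7.30898802e-04
  1.20099458e+00 -1.08373068e+00] 1.5167
(np.float64(320.80742625374444), np.float64(188.40664583755031))
```

View pics/w1.png

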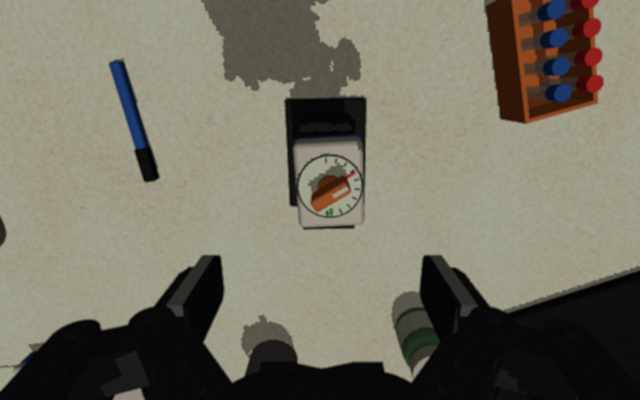

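The wrist view shows the housing top at about x 296–364, y 140–227, dial centre (330,187), red pointer tip (353,174) and green stop (329,212). I'll enlarge it for accuracy.

```bash
python3 - <<'E'
from h import *
im=cv2.imread('pics/w1.png')[125:240,270:390]
cv2.imwrite('pics/w1c.png',cv2.resize(im,None,fx=5,fy=5,interpolation=cv2.INTER_CUBIC))
E
```

```text
(no output)
```

View pics/w1c.png

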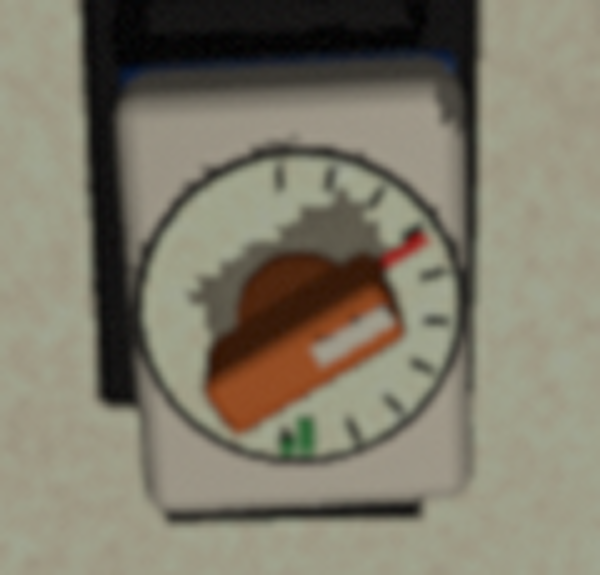

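The dial centre is at full-image (330.1,185.9), the pointer tip at (355,172.6) and the green mark at about (330,212). Housing corners are roughly (293.6,146), (361,143.4), (364.4,222) and (300,225).

```bash
python3 - <<'E'
from h import *
import json
ci=json.load(open('w1.json'))
f=lambda x,y,z=.136: atz(ci,270+x/5,125+y/5,z)
c=f(300.5,304.5);print('centre',c)
C=[f(118,105),f(455,92),f(472,485),f(150,500)]
for p in C: print(p)
a=lambda d: np.degrees(np.arctan2(d[1],d[0])).round(1)
print('meanC',np.mean(C,0),'edges',a(C[3]-C[0]),a(C[2]-C[1]),a(C[0]-C[1])-90,a(C[3]-C[2])-90)
print('ptr',a(f(425,238)-c),'green',a(f(305,435)-c))
t=bot.camera_info('top')
print('top',atz(t,257.5,232.75,.136),'cup',atz(t,398.75,231.2,.08))
s=bot.state();print(s['ee_pos'])
E
```

```text
centre [0.4938 0.2059 0.136 ]
[0.4577 0.1842 0.136 ]
[0.4651 0.2348 0.136 ]
[0.5291 0.2279 0.136 ]
[0.522  0.1758 0.136 ]
meanC [0.493475 0.205675 0.136   ] edges -7.4 -6.2 -188.3 -187.8
ptr 108.5 green -8.4
top [0.4923 0.1998 0.136 ] cup [ 0.5024 -0.237   0.08  ]
[0.49474302 0.20031413 0.25079053]
```

```bash
python3 -m creep '[[0.085,[-0.001,0.0045,-0.02],[0,0,0.045]],[0.085,[-0.001,0.0045,-0.045],[0,0,0.045]],[0.085,[-0.001,0.0045,-0.07],[0,0,0.045]],[0.085,[-0.001,0.0045,-0.09],[0,0,0.045]],[0.085,[-0.001,0.0045,-0.1],[0,0,0.045]]]' 40
python3 -m creep '[[0.085,[0,0,-0.015],[0,0,0]],[0.085,[0,0,-0.03],[0,0,0]],[0.085,[0,0,-0.042],[0,0,0]],[0.085,[0,0,-0.048],[0,0,0]],[0.085,[0,0,-0.048],[0,0,0]]]'
python3 - <<'E'
from h import *
im=bot.grab_frame('wrist');cv2.imwrite('pics/w2.png',im)
E
```

```text
clock: 1.98
ee_pos: [0.4915, 0.205, 0.1483]
orientation: [[-0.991, 0.137, -0.005], [0.137, 0.991, -0.001], [0.005, -0.002, -1.0]]
ft_force: [-0.6, 0.1, -0.2]
width: 0.0854
gripper_force: 0.0
clock: 2.4
ee_pos: [0.4933, 0.2045, 0.102]
orientation: [[-0.99, 0.138, -0.003], [0.138, 0.99, -0.001], [0.003, -0.001, -1.0]]
ft_force: [-0.3, 0.2, -0.7]
width: 0.0853
gripper_force: 0.0
```

View pics/w2.png

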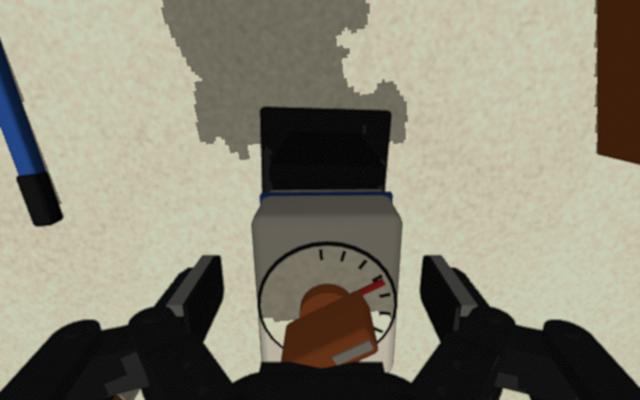

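The housing sits between the pads with its edges square to them. Its centre is at about column 327 against 321 for the fingers, so I'll shift about 2 mm in +y, then close.

```bash
python3 -m creep '[[0.085,[0,0.002,0],[0,0,0]],[0.045,[0,0.002,0],[0,0,0]],[0.045,[0,0.002,0],[0,0,0]],[0.045,[0,0.002,0],[0,0,0]],[0.045,[0,0.002,0],[0,0,0]]]' 60
python3 -m creep '[[0.045,[0,0,0],[0,0,0]],[0.045,[0,0,0],[0,0,0]],[0.045,[0,0,0],[0,0,0]],[0.045,[0,0,0],[0,0,0]],[0.045,[0,0,0],[0,0,0]]]'
```

```text
clock: 2.87
ee_pos: [0.4957, 0.2066, 0.1045]
orientation: [[-0.99, 0.139, 0.002], [0.139, 0.99, 0.001], [-0.002, 0.001, -1.0]]
ft_force: [-0.0, 0.0, 3.5]
width: 0.0531
gripper_force: 65.4
clock: 3.28
ee_pos: [0.4957, 0.2066, 0.1044]
orientation: [[-0.99, 0.139, 0.002], [0.139, 0.99, 0.001], [-0.002, 0.001, -1.0]]
ft_force: [0.2, 0.0, 5.0]
width: 0.0529
gripper_force: 65.4
```

```bash
python3 -m creep '[[0.045,[0,0,0.008],[0,0,0]],[0.045,[0,0,0.02],[0,0,0]],[0.045,[0,0,0.035],[0,0,0]],[0.045,[0,0,0.05],[0,0,0]],[0.045,[0,0,0.065],[0,0,0]]]'
python3 -m creep '[[0.045,[0,0,0.015],[0,0,0]],[0.045,[0,0,0.035],[0,0,0]],[0.045,[0,0,0.055],[0,0,0]],[0.045,[0,0,0.07],[0,0,0]],[0.045,[0,0,0.075],[0,0,0]]]'
python3 -m creep '[[0.045,[0,0,0],[0,0,0]],[0.045,[0,0,0],[0,0,0]],[0.045,[0,0,0],[0,0,0]]]'
python3 - <<'E'
from h import *
im=bot.grab_frame('scene')[80:330,230:550];cv2.imwrite('pics/s2.png',cv2.resize(im,None,fx=2,fy=2))
print(bot.state()['joints'],bot.state()['clock'])
E
```

```text
clock: 3.7
ee_pos: [0.4939, 0.2061, 0.1689]
orientation: [[-0.99, 0.139, -0.001], [0.139, 0.99, -0.0], [0.001, -0.001, -1.0]]
ft_force: [-0.3, 0.7, -3.0]
width: 0.0529
gripper_force: 64.6
clock: 4.12
ee_pos: [0.4959, 0.2067, 0.2465]
orientation: [[-0.99, 0.139, 0.005], [0.139, 0.99, 0.002], [-0.004, 0.002, -1.0]]
ft_force: [0.7, 0.9, -0.7]
width: 0.0529
gripper_force: 64.7
clock: 4.37
ee_pos: [0.4935, 0.2059, 0.2418]
orientation: [[-0.99, 0.139, -0.003], [0.139, 0.99, -0.001], [0.003, -0.001, -1.0]]
ft_force: [0.0, -0.2, -2.4]
width: 0.0532
gripper_force: 64.7
[ 3.13923238e-01  1.26335156e-01  1.83357767e+00  1.93241030e-06
  1.18505399e+00 -1.11709549e+00] 4.4167
```

View pics/s2.png

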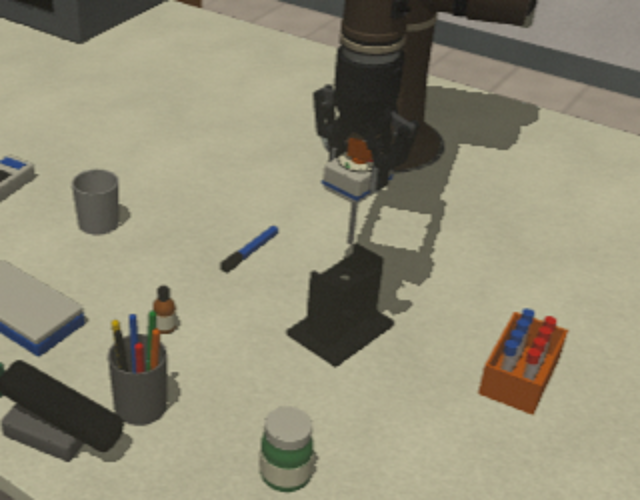

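The thermometer is held upright, with the probe tip well above the stand. The cup mouth is at crop (96,182), which is full-image (278,171), and the stand hole is at crop (345,277), or (402.5,218.5). I'll check both against the earlier estimates.

```bash
python3 - <<'E'
from h import *
c=bot.camera_info('scene')
print('cup',atz(c,278,171,.08),'hole',atz(c,402.5,218.5,.1))
print(bot.state()['ee_pos'])
E
```

```text
cup [ 0.5066 -0.2272  0.08  ] hole [0.5018 0.2126 0.1   ]
[0.49341677 0.20592778 0.24155917]
```

Correcting both cameras by their stand-hole offset puts the cup mouth at about (0.502, -0.232), so they agree. Carrying it over.

```bash
python3 -m creep '[[0.045,[0,-0.01,0],[0,0,0]],[0.045,[0.001,-0.03,0],[0,0,0]],[0.045,[0.001,-0.055,0],[0,0,0]],[0.045,[0.002,-0.085,0],[0,0,0]],[0.045,[0.002,-0.115,0],[0,0,0]]]'
python3 -m creep '[[0.045,[0,-0.03,0],[0,0,0]],[0.045,[0.001,-0.06,0],[0,0,0]],[0.045,[0.001,-0.09,0],[0,0,0]],[0.045,[0.002,-0.12,0],[0,0,0]],[0.045,[0.002,-0.15,0],[0,0,0]]]'
python3 -m creep '[[0.045,[0,-0.03,0],[0,0,0]],[0.045,[0.001,-0.06,0],[0,0,0]],[0.045,[0.002,-0.09,0],[0,0,0]],[0.045,[0.003,-0.115,0],[0,0,0]],[0.045,[0.003,-0.135,0],[0,0,0]]]'
python3 -m creep '[[0.045,[0,-0.015,0],[0,0,0]],[0.045,[0.001,-0.025,0],[0,0,0]],[0.045,[0.001,-0.033,0],[0,0,0]],[0.045,[0.001,-0.038,0],[0,0,0]],[0.045,[0.001,-0.038,0],[0,0,0]]]'
python3 -m creep '[[0.045,[0,0,0],[0,0,0]],[0.045,[0,0,0],[0,0,0]],[0.045,[0,0,0],[0,0,0]]]'
python3 - <<'E'
from h import *
im=bot.grab_frame('scene')[80:280,200:360]
im2=bot.grab_frame('wrist')
cv2.imwrite('pics/s3.png',np.hstack([cv2.resize(im,(320,400),interpolation=cv2.INTER_CUBIC),cv2.resize(im2,(480,300))[:,:].copy() if 0 else cv2.copyMakeBorder(cv2.resize(im2,(480,300)),0,100,0,0,cv2.BORDER_CONSTANT)]))
s=bot.state();c=bot.camera_info('scene');p=s['ee_pos'];print(p)
# where probe tip and cup mouth centre would show if model is right
print('axis tip px',proj(c,[p[0],p[1],p[2]-.0945]))
E
```

```text
clock: 4.83
ee_pos: [0.4959, 0.0898, 0.2423]
orientation: [[-0.99, 0.138, -0.002], [0.138, 0.99, -0.001], [0.001, -0.001, -1.0]]
ft_force: [-0.2, -0.7, -1.9]
width: 0.0528
gripper_force: 64.7
clock: 5.25
ee_pos: [0.4977, -0.0607, 0.2425]
orientation: [[-0.99, 0.139, -0.001], [0.139, 0.99, -0.0], [0.001, -0.0, -1.0]]
ft_force: [0.9, 1.3, -2.0]
width: 0.0532
gripper_force: 64.7
clock: 5.67
ee_pos: [0.5006, -0.1963, 0.2424]
orientation: [[-0.99, 0.141, -0.002], [0.141, 0.99, -0.0], [0.001, -0.001, -1.0]]
ft_force: [-0.2, -0.7, -2.8]
width: 0.0531
gripper_force: 64.6
clock: 6.08
ee_pos: [0.5026, -0.232, 0.2431]
orientation: [[-0.99, 0.14, -0.0], [0.14, 0.99, 0.0], [0.0, 0.0, -1.0]]
ft_force: [-0.2, 0.4, -1.7]
width: 0.0531
gripper_force: 64.6
clock: 6.33
ee_pos: [0.5027, -0.2308, 0.2433]
orientation: [[-0.99, 0.138, -0.0], [0.138, 0.99, 0.0], [0.0, 0.0, -1.0]]
ft_force: [0.2, -0.7, -2.0]
width: 0.0533
gripper_force: 64.6
[ 0.50273336 -0.23098906  0.24334275]
axis tip px (np.float64(276.3418769799153), np.float64(150.9379303713776))
```

View pics/s3.png

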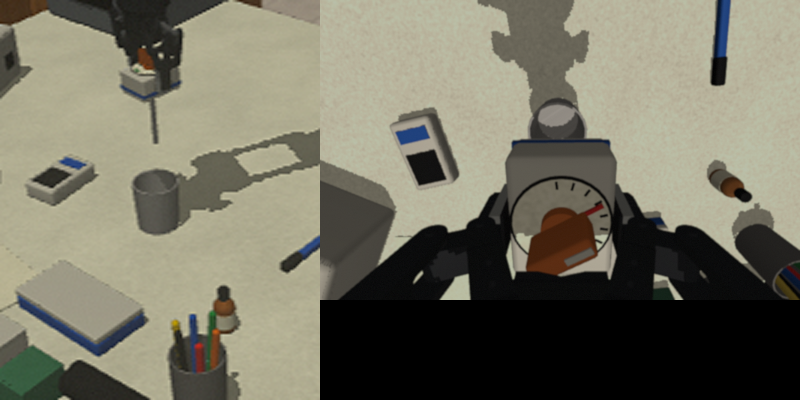

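The tip is at crop (155,142), full-image (277.5,151), within 1 px of the prediction. The cup mouth is at full-image (278.3,171); in the wrist view its rim spans columns 529–586 with its far edge at row 98. I'll check the depth direction.

```bash
python3 - <<'E'
from h import *
c=bot.camera_info('scene');w=bot.camera_info('wrist');p=bot.state()['ee_pos']
print('scene mouth',atz(c,278.3,171,.08),'tip at its z',atz(c,277.5,151,p[2]-.0945),'tcp',p)
g=lambda x,y:atz(w,(x-320)/.75,y/.75,.08)
print('wrist rim far',g(557.5,98),'L',g(529,122),'R',g(586,122))
E
```

```text
scene mouth [ 0.506  -0.2264  0.08  ] tip at its z [ 0.5009 -0.2279  0.1488] tcp [ 0.50273336 -0.23098906  0.24334275]
wrist rim far [ 0.4631 -0.2309  0.08  ] L [ 0.487  -0.2695  0.08  ] R [ 0.4966 -0.2005  0.08  ]
```

The cup is within 3 mm of the probe axis. Dipping.

```bash
python3 -m creep '[[0.045,[0,0,-0.01],[0,0,0]],[0.045,[0.001,0,-0.025],[0,0,0]],[0.045,[0.001,0,-0.04],[0,0,0]],[0.045,[0.001,0,-0.055],[0,0,0]],[0.045,[0.001,0,-0.065],[0,0,0]]]'
python3 -m creep '[[0.045,[0,0,-0.012],[0,0,0]],[0.045,[0,0,-0.027],[0,0,0]],[0.045,[0,0,-0.04],[0,0,0]],[0.045,[0,0,-0.05],[0,0,0]],[0.045,[0,0,-0.054],[0,0,0]]]'
python3 -m creep '[[0.045,[0,0,0],[0,0,0]],[0.045,[0,0,0],[0,0,0]],[0.045,[0,0,0],[0,0,0]],[0.045,[0,0,0],[0,0,0]]]'
python3 -m creep '[[0.045,[0,0,0.012],[0,0,0]],[0.045,[0,0,0.03],[0,0,0]],[0.045,[0,0,0.05],[0,0,0]],[0.045,[0,0,0.065],[0,0,0]],[0.045,[0,0,0.08],[0,0,0]]]'
python3 -m creep '[[0.045,[0,0,0.015],[0,0,0]],[0.045,[0,0,0.03],[0,0,0]],[0.045,[0,0,0.037],[0,0,0]],[0.045,[0,0,0.039],[0,0,0]],[0.045,[0,0,0.039],[0,0,0]]]'
```

```text
clock: 6.85
ee_pos: [0.5026, -0.2309, 0.176]
orientation: [[-0.99, 0.139, -0.002], [0.139, 0.99, 0.001], [0.003, 0.001, -1.0]]
ft_force: [-0.6, -0.3, -1.6]
width: 0.0536
gripper_force: 64.6
clock: 7.27
ee_pos: [0.5026, -0.231, 0.1222]
orientation: [[-0.99, 0.139, -0.003], [0.139, 0.99, 0.001], [0.003, 0.001, -1.0]]
ft_force: [0.0, 0.4, -2.8]
width: 0.0532
gripper_force: 64.6
clock: 7.6
ee_pos: [0.5045, -0.2321, 0.1254]
orientation: [[-0.99, 0.139, 0.002], [0.139, 0.99, -0.001], [-0.002, -0.001, -1.0]]
ft_force: [0.1, 0.1, -1.5]
width: 0.0531
gripper_force: 64.6
clock: 8.02
ee_pos: [0.5043, -0.232, 0.207]
orientation: [[-0.99, 0.139, 0.002], [0.139, 0.99, -0.001], [-0.003, -0.001, -1.0]]
ft_force: [-0.6, -0.5, -2.7]
width: 0.0534
gripper_force: 64.5
clock: 8.43
ee_pos: [0.504, -0.2319, 0.2445]
orientation: [[-0.99, 0.139, 0.002], [0.139, 0.99, -0.001], [-0.002, -0.001, -1.0]]
ft_force: [0.1, -1.2, -2.7]
width: 0.0531
gripper_force: 64.6
```

Dip done: the tip got to about 0.03 m with no contact force. Carrying it back.

```bash
python3 -m creep '[[0.045,[0,0.01,0],[0,0,0]],[0.045,[-0.001,0.03,0],[0,0,0]],[0.045,[-0.001,0.055,0],[0,0,0]],[0.045,[-0.002,0.085,0],[0,0,0]],[0.045,[-0.002,0.115,0],[0,0,0]]]'
python3 -m creep '[[0.045,[0,0.03,0],[0,0,0]],[0.045,[-0.001,0.06,0],[0,0,0]],[0.045,[-0.001,0.09,0],[0,0,0]],[0.045,[-0.002,0.12,0],[0,0,0]],[0.045,[-0.003,0.15,0],[0,0,0]]]'
python3 -m creep '[[0.045,[0,0.03,0],[0,0,0]],[0.045,[-0.001,0.06,0],[0,0,0]],[0.045,[-0.002,0.09,0],[0,0,0]],[0.045,[-0.003,0.115,0],[0,0,0]],[0.045,[-0.003,0.135,0],[0,0,0]]]'
python3 -m creep '[[0.045,[0,0.015,0],[0,0,0]],[0.045,[-0.001,0.025,0],[0,0,0]],[0.045,[-0.001,0.033,0],[0,0,0]],[0.045,[-0.001,0.038,0],[0,0,0]],[0.045,[-0.001,0.038,0],[0,0,0]]]'
python3 -m creep '[[0.045,[0,0,0],[0,0,0]],[0.045,[0,0,0],[0,0,0]],[0.045,[0,0,0],[0,0,0]]]'
```

```text
clock: 8.85
ee_pos: [0.5002, -0.1149, 0.2417]
orientation: [[-0.99, 0.141, -0.003], [0.141, 0.99, 0.002], [0.003, 0.001, -1.0]]
ft_force: [-0.3, 1.3, -2.7]
width: 0.0534
gripper_force: 64.6
clock: 9.27
ee_pos: [0.497, 0.0354, 0.2419]
orientation: [[-0.99, 0.139, -0.003], [0.139, 0.99, 0.0], [0.003, 0.0, -1.0]]
ft_force: [0.2, 0.5, -2.8]
width: 0.0534
gripper_force: 64.6
clock: 9.68
ee_pos: [0.4937, 0.1708, 0.2418]
orientation: [[-0.99, 0.138, -0.003], [0.138, 0.99, 0.0], [0.003, -0.0, -1.0]]
ft_force: [0.1, 0.1, -0.6]
width: 0.0531
gripper_force: 64.6
clock: 10.1
ee_pos: [0.4943, 0.2068, 0.2428]
orientation: [[-0.99, 0.139, -0.001], [0.139, 0.99, -0.0], [0.001, -0.0, -1.0]]
ft_force: [0.8, -0.5, -2.3]
width: 0.0532
gripper_force: 64.6
clock: 10.35
ee_pos: [0.4947, 0.2055, 0.2433]
orientation: [[-0.99, 0.14, -0.0], [0.14, 0.99, -0.0], [0.0, -0.0, -1.0]]
ft_force: [-0.3, 0.2, -1.4]
width: 0.0531
gripper_force: 64.6
```

```bash
python3 -m creep '[[0.045,[0,0,-0.015],[0,0,0]],[0.045,[0,0,-0.03],[0,0,0]],[0.045,[0,0,-0.042],[0,0,0]],[0.045,[0,0,-0.05],[0,0,0]],[0.045,[0,0,-0.055],[0,0,0]]]'
python3 -m creep '[[0.045,[0,0,-0.008],[0,0,0]],[0.045,[0,0,-0.018],[0,0,0]],[0.045,[0,0,-0.03],[0,0,0]],[0.045,[0,0,-0.04],[0,0,0]],[0.045,[0,0,-0.05],[0,0,0]]]'
```

```text
clock: 10.77
ee_pos: [0.4939, 0.2057, 0.1868]
orientation: [[-0.99, 0.14, -0.002], [0.14, 0.99, -0.001], [0.002, -0.001, -1.0]]
ft_force: [0.1, -0.4, -2.4]
width: 0.0531
gripper_force: 64.6
clock: 11.18
ee_pos: [0.4944, 0.2063, 0.137]
orientation: [[-0.99, 0.139, -0.001], [0.139, 0.99, -0.0], [0.001, -0.0, -1.0]]
ft_force: [0.5, -0.3, -2.7]
width: 0.053
gripper_force: 64.6
```

The probe is in the hole with no side force. Lowering the last part gently.

```bash
python3 -m creep '[[0.045,[0,0,-0.008],[0,0,0]],[0.045,[0,0,-0.015],[0,0,0]],[0.045,[0,0,-0.021],[0,0,0]],[0.045,[0,0,-0.025],[0,0,0]],[0.045,[0,0,-0.028],[0,0,0]]]'
python3 -m creep '[[0.045,[0,0,-0.002],[0,0,0]],[0.045,[0,0,-0.004],[0,0,0]],[0.045,[0,0,-0.006],[0,0,0]],[0.045,[0,0,-0.007],[0,0,0]],[0.045,[0,0,-0.007],[0,0,0]]]'
```

```text
clock: 11.6
ee_pos: [0.4946, 0.2063, 0.1097]
orientation: [[-0.99, 0.139, -0.0], [0.139, 0.99, -0.0], [0.0, -0.0, -1.0]]
ft_force: [0.0, 0.1, -3.4]
width: 0.0532
gripper_force: 64.6
clock: 12.02
ee_pos: [0.4951, 0.2065, 0.1045]
orientation: [[-0.99, 0.139, 0.001], [0.139, 0.99, 0.0], [-0.001, 0.0, -1.0]]
ft_force: [-2.3, -1.4, 3.5]
width: 0.053
gripper_force: 65.2
```

It's seated: same height as before, and contact just registers. Releasing and rising.

```bash
python3 -m creep '[[0.08,[0,0,0],[0,0,0]],[0.08,[0,0,0],[0,0,0]],[0.08,[0,0,0],[0,0,0]],[0.08,[0,0,0],[0,0,0]],[0.08,[0,0,0],[0,0,0]]]'
python3 -m creep '[[0.08,[0,0,0.01],[0,0,0]],[0.08,[0,0,0.03],[0,0,0]],[0.08,[0,0,0.06],[0,0,0]],[0.08,[0,0,0.09],[0,0,0]],[0.08,[0,0,0.12],[0,0,0]]]'
python3 -m creep '[[0.08,[0,0,0.02],[0,0,0]],[0.08,[0,0,0.028],[0,0,0]],[0.08,[0,0,0.028],[0,0,0]],[0.08,[0,0,0.028],[0,0,0]],[0.08,[0,0,0.028],[0,0,0]]]'
python3 - <<'E'
from h import *
import json
ci=bot.camera_info('wrist'); s=bot.state(); im=bot.grab_frame('wrist')
json.dump({k:np.array(v).tolist() for k,v in ci.items()},open('w3.json','w'))
cv2.imwrite('pics/w3.png',cv2.resize(im[125:240,270:390],None,fx=5,fy=5,interpolation=cv2.INTER_CUBIC)); print(s['ee_pos'],s['joints'])
E
```

```text
clock: 12.43
ee_pos: [0.4947, 0.2063, 0.1033]
orientation: [[-0.99, 0.139, 0.0], [0.139, 0.99, 0.0], [-0.0, 0.0, -1.0]]
ft_force: [-0.2, 0.9, -0.6]
width: 0.0799
gripper_force: 0.0
clock: 12.85
ee_pos: [0.4944, 0.2062, 0.225]
orientation: [[-0.99, 0.139, -0.0], [0.139, 0.99, -0.0], [0.0, -0.0, -1.0]]
ft_force: [0.7, -0.2, 0.4]
width: 0.0798
gripper_force: 0.0
clock: 13.27
ee_pos: [0.4933, 0.2059, 0.2494]
orientation: [[-0.99, 0.139, -0.003], [0.139, 0.99, -0.001], [0.003, -0.002, -1.0]]
ft_force: [-0.2, -0.3, -0.5]
width: 0.0802
gripper_force: 0.0
[0.49333357 0.20589511 0.24937099] [ 3.13919877e-01  1.18788669e-01  1.82561595e+00 -1.02249143e-05
  1.20070863e+00 -1.11708870e+00]
```

View pics/w3.png

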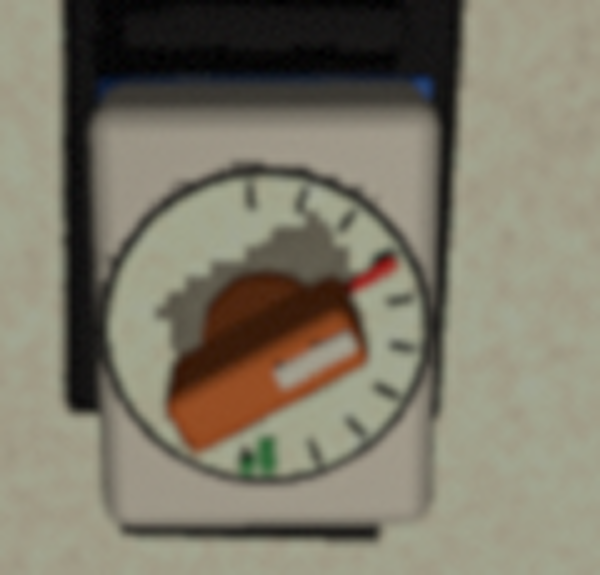

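The thermometer is seated squarely with its pointer unchanged: dial centre at crop (267.5,324.5), pointer tip (395,262).

```bash
python3 - <<'E'
from h import *
import json
ci=json.load(open('w3.json'))
f=lambda x,y,z=.136: atz(ci,270+x/5,125+y/5,z)
a=lambda d: np.degrees(np.arctan2(d[1],d[0])).round(1)
c=f(267.5,324.5);print(c,a(f(395,262)-c),a(f(257,457)-c))
k=[f(x,y,.164) for x,y in [(170,402),(197,450),(365,360)]]
print('knob top long edge',a(k[2]-k[1]),'label dir',a(f(355,340,.164)-f(280,380,.164)),bot.state()['ee_pos'])
E
```

```text
[0.4938 0.2062 0.136 ] 109.2 -12.2
knob top long edge 111.6 label dir 111.7 [0.49323297 0.20583058 0.2490563 ]
```

```bash
python3 -m creep '[[0.045,[0,0,0],[0,0,-0.12]],[0.045,[0,0,0],[0,0,-0.24]],[0.045,[0,0,0],[0,0,-0.36]],[0.045,[0,0,0],[0,0,-0.48]],[0.045,[0,0,0],[0,0,-0.55]]]' 40
python3 -m creep '[[0.045,[0,0,0],[0,0,-0.12]],[0.045,[0,0,0],[0,0,-0.24]],[0.045,[0,0,-0.01],[0,0,-0.36]],[0.045,[0,0,-0.025],[0,0,-0.46]],[0.045,[0,0,-0.045],[0,0,-0.525]]]'
python3 -m creep '[[0.045,[0,0,-0.015],[0,0,0]],[0.045,[0,0,-0.03],[0,0,0]],[0.045,[0,0,-0.045],[0,0,0]],[0.045,[0,0,-0.055],[0,0,0]],[0.045,[0,0,-0.064],[0,0,0]]]'
python3 -m creep '[[0.045,[0,0,0],[0,0,0]],[0.045,[0,0,0],[0,0,0]]]'
```

```text
clock: 13.73
ee_pos: [0.4935, 0.2059, 0.249]
orientation: [[-0.768, 0.64, -0.004], [0.64, 0.768, -0.001], [0.002, -0.003, -1.0]]
ft_force: [0.4, 0.2, 0.3]
width: 0.0449
gripper_force: 0.0
clock: 14.15
ee_pos: [0.4948, 0.2064, 0.2053]
orientation: [[-0.344, 0.939, 0.0], [0.939, 0.344, 0.0], [-0.0, 0.0, -1.0]]
ft_force: [0.3, 0.5, -0.0]
width: 0.0446
gripper_force: 0.0
clock: 14.57
ee_pos: [0.4931, 0.2058, 0.1397]
orientation: [[-0.349, 0.937, -0.004], [0.937, 0.349, -0.001], [0.0, -0.004, -1.0]]
ft_force: [0.2, 0.6, 1.5]
width: 0.0449
gripper_force: 0.0
clock: 14.73
ee_pos: [0.4941, 0.2061, 0.1415]
orientation: [[-0.349, 0.937, -0.002], [0.937, 0.349, -0.001], [0.0, -0.002, -1.0]]
ft_force: [0.1, -0.0, 0.6]
width: 0.0451
gripper_force: 0.0
```

Closing on the knob.

```bash
python3 -m creep '[[0.004,[0,0,0],[0,0,0]],[0.004,[0,0,0],[0,0,0]],[0.004,[0,0,0],[0,0,0]],[0.004,[0,0,0],[0,0,0]],[0.004,[0,0,0],[0,0,0]]]' 40
python3 -m creep '[[0.004,[0,0,0],[0,0,-0.05]],[0.004,[0,0,0],[0,0,-0.13]],[0.004,[0,0,0],[0,0,-0.22]],[0.004,[0,0,0],[0,0,-0.31]],[0.004,[0,0,0],[0,0,-0.4]]]'
python3 - <<'E'
from h import *
s=bot.state();print(s['moment'],s['joints'])
E
```

```text
clock: 15.15
ee_pos: [0.4952, 0.2065, 0.144]
orientation: [[-0.349, 0.937, 0.001], [0.937, 0.349, 0.0], [-0.0, 0.001, -1.0]]
ft_force: [-2.6, 0.3, 5.6]
width: 0.0089
gripper_force: 46.2
clock: 15.57
ee_pos: [0.495, 0.2065, 0.1439]
orientation: [[0.048, 0.999, 0.001], [0.999, -0.048, 0.0], [0.0, 0.001, -1.0]]
ft_force: [-2.5, -1.6, 6.1]
width: 0.009
gripper_force: 46.4
[-0.15346906  0.43542276 -0.01805118] [ 3.14010161e-01  2.41793947e-01  1.91352605e+00 -1.68486213e-06
  9.85259793e-01  3.62251919e-01]
```

```bash
python3 -m creep '[[0.004,[0,0,0],[0,0,-0.09]],[0.004,[0,0,0],[0,0,-0.18]],[0.004,[0,0,0],[0,0,-0.27]],[0.004,[0,0,0],[0,0,-0.36]],[0.004,[0,0,0],[0,0,-0.45]]]'
python3 -m creep '[[0.004,[0,0,0],[0,0,-0.09]],[0.004,[0,0,0],[0,0,-0.18]],[0.004,[0,0,0],[0,0,-0.27]],[0.004,[0,0,0],[0,0,-0.36]],[0.004,[0,0,0],[0,0,-0.45]]]'
python3 -m creep '[[0.004,[0,0,0],[0,0,-0.09]],[0.004,[0,0,0],[0,0,-0.18]],[0.004,[0,0,0],[0,0,-0.27]],[0.004,[0,0,0],[0,0,-0.36]],[0.004,[0,0,0],[0,0,-0.45]]]'
python3 -c "
from h import *
s=bot.state();print(s['moment'],s['joints'])"
```

```text
clock: 15.98
ee_pos: [0.4948, 0.2065, 0.1439]
orientation: [[0.478, 0.878, 0.0], [0.878, -0.478, 0.0], [0.001, 0.0, -1.0]]
ft_force: [-2.8, -1.4, 7.2]
width: 0.009
gripper_force: 46.4
clock: 16.4
ee_pos: [0.4946, 0.2067, 0.1439]
orientation: [[0.812, 0.583, 0.0], [0.583, -0.812, 0.001], [0.0, -0.0, -1.0]]
ft_force: [-2.6, -1.0, 7.5]
width: 0.0088
gripper_force: 46.4
clock: 16.82
ee_pos: [0.4945, 0.2069, 0.144]
orientation: [[0.985, 0.172, -0.0], [0.172, -0.985, 0.001], [0.0, -0.001, -1.0]]
ft_force: [-3.5, 0.3, 7.1]
width: 0.0089
gripper_force: 46.4
[ 0.0105566   0.59446968 -0.00259075] [3.14405360e-01 2.41631829e-01 1.91369626e+00 1.05616470e-03
 9.85999992e-01 1.71226304e+00]
```

About 18° left. Easing into the stop while watching the moment.

```bash
python3 -m creep '[[0.004,[0,0,0],[0,0,-0.06]],[0.004,[0,0,0],[0,0,-0.12]],[0.004,[0,0,0],[0,0,-0.18]],[0.004,[0,0,0],[0,0,-0.22]],[0.004,[0,0,0],[0,0,-0.26]]]'
python3 -c "
from h import *
s=bot.state();print(s['moment'],s['joints'][5])"
python3 -m creep '[[0.004,[0,0,0],[0,0,-0.02]],[0.004,[0,0,0],[0,0,-0.04]],[0.004,[0,0,0],[0,0,-0.055]],[0.004,[0,0,0],[0,0,-0.07]],[0.004,[0,0,0],[0,0,-0.07]]]'
python3 -c "
from h import *
s=bot.state();print(s['moment'],s['joints'][5])"
```

```text
clock: 17.23
ee_pos: [0.4945, 0.2069, 0.1439]
orientation: [[0.996, -0.085, -0.0], [-0.085, -0.996, 0.001], [-0.0, -0.001, -1.0]]
ft_force: [-3.8, -0.3, 6.7]
width: 0.0089
gripper_force: 46.4
[0.08707203 0.67610166 0.03525152] 1.9698624859283702
clock: 17.65
ee_pos: [0.4948, 0.207, 0.144]
orientation: [[0.988, -0.153, 0.001], [-0.153, -0.988, 0.001], [0.0, -0.001, -1.0]]
ft_force: [-3.8, 0.2, 5.9]
width: 0.0088
gripper_force: 46.2
[ 0.03365394  0.54429628 -0.00722457] 2.0383208692680705
```

```bash
python3 -m creep '[[0.004,[0,0,0],[0,0,-0.02]],[0.004,[0,0,0],[0,0,-0.04]],[0.004,[0,0,0],[0,0,-0.05]],[0.004,[0,0,0],[0,0,-0.05]]]'
python3 -c "
from h import *
s=bot.state();print(s['moment'],s['joints'][5],s['tau'][5])"
python3 -m creep '[[0.004,[0,0,0],[0,0,-0.02]],[0.004,[0,0,0],[0,0,-0.04]],[0.004,[0,0,0],[0,0,-0.05]],[0.004,[0,0,0],[0,0,-0.05]]]'
python3 -c "
from h import *
s=bot.state();print(s['moment'],s['joints'][5],s['tau'][5])"
```

```text
clock: 17.98
ee_pos: [0.4955, 0.2069, 0.144]
orientation: [[0.979, -0.202, 0.002], [-0.202, -0.979, 0.001], [0.002, -0.002, -1.0]]
ft_force: [-0.9, 0.7, 5.5]
width: 0.0087
gripper_force: 46.1
[0.01665385 0.33609212 0.05962571] 2.0882150014402217 0.08184827165678144
clock: 18.32
ee_pos: [0.4955, 0.2072, 0.1439]
orientation: [[0.968, -0.25, 0.002], [-0.25, -0.968, 0.002], [0.002, -0.002, -1.0]]
ft_force: [-1.5, 1.7, 5.9]
width: 0.009
gripper_force: 46.4
[0.18222948 0.38066099 0.27691554] 2.1373658888129747 0.35041507333517075
```

The moment jumped to 0.28 N m, so the knob is on the stop. Letting go, rising and checking.

```bash
python3 -m creep '[[0.045,[0,0,0],[0,0,0]],[0.045,[0,0,0],[0,0,0]],[0.045,[0,0,0],[0,0,0]],[0.045,[0,0,0],[0,0,0]],[0.045,[0,0,0],[0,0,0]]]'
python3 -m creep '[[0.045,[0,0,0.01],[0,0,0]],[0.045,[0,0,0.03],[0,0,0]],[0.045,[0,0,0.06],[0,0,0]],[0.045,[0,0,0.09],[0,0,0]],[0.045,[0,0,0.108],[0,0,0]]]'
python3 -m creep '[[0.045,[0,0,0],[0,0,0]],[0.045,[0,0,0],[0,0,0]],[0.045,[0,0,0],[0,0,0]]]'
python3 - <<'E'
from h import *
import json
ci=bot.camera_info('wrist'); im=bot.grab_frame('wrist')
json.dump({k:np.array(v).tolist() for k,v in ci.items()},open('w4.json','w'))
u,v=map(int,proj(ci,[.494,.206,.14]));print(u,v)
x0,y0=u-60,v-58;print(x0,y0)
cv2.imwrite('pics/w4.png',cv2.resize(im[y0:y0+115,x0:x0+120],None,fx=5,fy=5,interpolation=cv2.INTER_CUBIC))
E
```

```text
clock: 18.73
ee_pos: [0.4944, 0.2061, 0.1418]
orientation: [[0.968, -0.251, -0.001], [-0.251, -0.968, -0.0], [-0.001, 0.0, -1.0]]
ft_force: [0.6, -0.1, -0.8]
width: 0.0453
gripper_force: 0.0
clock: 19.15
ee_pos: [0.4961, 0.2067, 0.2543]
orientation: [[0.968, -0.251, 0.005], [-0.251, -0.968, 0.001], [0.004, -0.003, -1.0]]
ft_force: [0.2, 0.3, 0.6]
width: 0.0452
gripper_force: 0.0
clock: 19.4
ee_pos: [0.4939, 0.2061, 0.2496]
orientation: [[0.968, -0.251, -0.001], [-0.251, -0.968, -0.0], [-0.001, 0.001, -1.0]]
ft_force: [-0.6, -0.6, -0.4]
width: 0.0448
gripper_force: 0.0
319 189
259 131
```

View pics/w4.png

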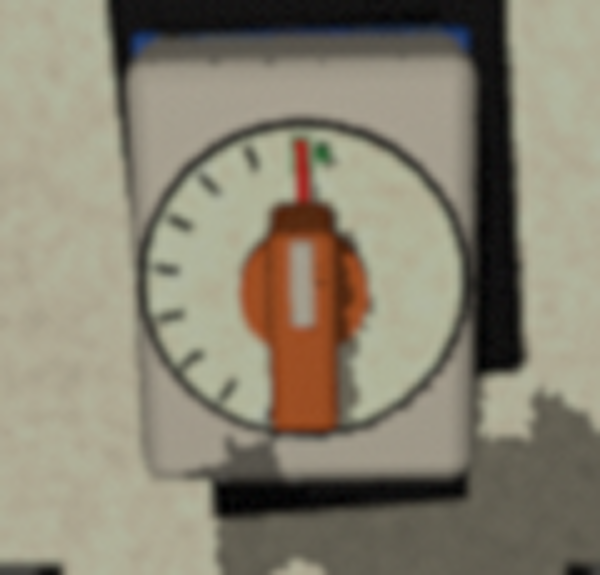

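The pointer (crop (300,140) from centre (305,278)) lies along the housing's +x axis to within about 1°, right against the green stop. The dial is the same size as before, so the housing is still fully down. Handing in.

```bash
python3 -c "
from cell import bot
print(bot.finish_job())"
```

```text
the job is handed in; nothing more can be done
None
```

I dipped the thermometer in the cup, put it back in its stand and turned the knob back to the zero stop, then handed the job in at about 19.5 s; no verdict was returned.

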